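Book in and probe the can capacitors

ROBOT

A 6-joint arm with a two-finger parallel gripper is mounted at the origin on the work surface. World frame = base frame: x ahead of the robot, y to its left, z up, the work surface at z = 0. Lengths are in mm, angles in rad, forces in N, time in s.
With the tool pointing down it reaches from about 300 to 775 mm from the base axis. Payload 14.6 kg.
Tool frame: the origin (TCP) lies on the centre line of the jaws, within the pads' length; the fingertips stand 19 mm ahead of it and the grasp point (between the pads) is the TCP (bot.tip_reach is the distance from the TCP to the fingertips, in mm); y points along the fingers, x is the direction in which the jaws open and shut, and the axes are right-handed (so a half turn about y gives the same grasp; the last joint's range is limited). The gripper opens to 85 mm and grips with 20 to 120 N. Pads are 22 mm wide; open, the fingers measure 114 mm over their backs; the gripper's body (76 mm by 85 mm) begins 54 mm behind the grasp point. The pads swing forward as they close: fully open they stand 13 mm farther back than shut.
Start: joints at [1.248, 0.3, 1.521, -0, 1.321, -0.067], TCP at [139.159, 532.094, 250.281] pointing down, gripper open.
Joint ranges: [-3.03, 3.03], [-0.79, 2.21], [0.23, 2.52], [-1.04, 4.18], [0, 3.07], [-2.55, 2.55]. Speed limits (rad/s): [2.22, 2.22, 2.57, 3.14, 3.14, 3.14].

INTERFACE

Orientations are given as a unit quaternion [w, x, y, z].
In Python, from rig import bot gives the robot as it stands. Calls block until the motion is done:
- bot.move_to(position, orientation): joint-space move of the TCP to a pose.
- bot.servo_line(position, attitude=None, speed=150, until_force=None): straight line of the TCP; attitude=None keeps the orientation; speed is the mean speed in mm/s. With until_force (N) it stops when the force on the tool has changed by that much, and returns True; else False.
- bot.move_joints(angles): joint-space move.
- bot.move_gripper(opening, grip_force=None): finger opening in mm; grip_force is the grip in N (None keeps the last); returns when the fingers have stopped.
- bot.dwell(seconds).
- bot.ik(position, orientation): joint angles nearest the present ones, or None.
- bot.read_state(): the state.
- bot.read_camera(name): name is "side" or "top"; returns a dict with "image" (480x640x3 uint8, blue, green, red), "depth" (480x640 float32, mm along the optical axis (not along the pixel's ray), 0 where there is no reading), "fovy" (degrees; the focal length in pixels is half the picture's height over the tangent of half this angle, whatever the lens; pixels are square), "cx", "cy" (the principal point, pixels), "k1" (the pictures are not rectified: a ray, as slopes to the right and down, at radius r is drawn at 1 + k1 r^2 times it, then the intrinsics apply), "eye" and "attitude" of the camera in the world. Camera axes: x right, y down, z forward; pixel columns grow to the right and rows downward; lengths in mm; the calibration is good to about 2 mm. A picture is of the moment at which its call begins.
A pose or a line that the arm cannot do raises bot.MotionError and nothing moves.
- bot.finish_job(): hands the job in, once; it reports no verdict.
The state is a dict: "clock": time; "joint_positions": joint angles; "qvel": joint speeds; "effort": joint torques, N m; "ee_pos": TCP position; "tool_rot": TCP orientation; "ft_force": force on the tool from outside, world axes, zero at the start; "moment": the same for the moment, N m; "grip_width": finger opening in mm.
Only numpy, scipy, OpenCV 4.12 (cv2) and the standard library are available. Lean on these libraries where they do the work, as an engineer would, in place of code of your own. Each camera call takes 0.05 s, during which the arm holds its last target.

TASK

Book in the big can capacitors on the bench: stand every one upright inside the white-outlined strip in front of the label reader, its white label turned to face the reader squarely, then press the reader's button with them all in place. Next take the spring-tipped probe from its stand and press its tip briefly onto the middle of the brass terminal on top of each capacitor, one after another from the tallest to the shortest, and put the probe back in its stand, collar down on the rim. At the end all capacitors must still stand in the strip facing the reader (set right any that has been knocked), and nothing else on the bench may be disturbed.

Things in the scene. Friction and masses are not known exactly. Their poses are not given: they have to be found in the camera images.
- cap_a: The tallest can capacitor (None if absent): a black cylinder 56 mm in diameter, 120 mm tall, on a dark foot ring 72 mm wide, 10 mm high, with a brass stud (20 mm across, 6 mm high) mid-top. A white paper label covers one side; a white stripe leads from it to the stud. Origin: centre of the underside; z up; +x: out through the label's middle. Starts upright.
- cap_a_terminal (a point): Centre of the top of that capacitor's brass stud, 126 mm above its underside (None if it is absent).
- cap_b: The second tallest can capacitor (None if absent): a black cylinder 52 mm in diameter, 101 mm tall, on a dark foot ring 68 mm wide, 10 mm high, with a brass stud (20 mm across, 6 mm high) mid-top. A white paper label covers one side; a white stripe leads from it to the stud. Origin: centre of the underside; z up; +x: out through the label's middle. Starts upright.
- cap_b_terminal (a point): Centre of the top of that capacitor's brass stud, 107 mm above its underside (None if it is absent).
- cap_c: The second shortest can capacitor (None if absent): a black cylinder 48 mm in diameter, 83 mm tall, on a dark foot ring 64 mm wide, 10 mm high, with a brass stud (20 mm across, 6 mm high) mid-top. A white paper label covers one side; a white stripe leads from it to the stud. Origin: centre of the underside; z up; +x: out through the label's middle. Starts upright.
- cap_c_terminal (a point): Centre of the top of that capacitor's brass stud, 89 mm above its underside (None if it is absent).
- cap_d: The shortest can capacitor (None if absent): a black cylinder 44 mm in diameter, 66 mm tall, on a dark foot ring 60 mm wide, 10 mm high, with a brass stud (20 mm across, 6 mm high) mid-top. A white paper label covers one side; a white stripe leads from it to the stud. Origin: centre of the underside; z up; +x: out through the label's middle. Starts upright.
- cap_d_terminal (a point): Centre of the top of that capacitor's brass stud, 72 mm above its underside (None if it is absent).
- reader: Label reader: a fixed grey bar 460 mm long (y), 60 mm deep (x), 60 mm high. Origin: centre of its underside. Its dark reading window is on its -x face, which looks roughly towards the robot, so a label faces it squarely when the capacitor's +x points along the reader's +x. It may be turned a few degrees.
- strip (a point): Centre, at bench level, of the strip outlined in white in front of the reader's window, 100 mm in front of the reader's origin; axes as the reader. The strip is 100 mm deep (x from -50 to +50 mm) and 460 mm long (y from -230 to +230 mm), flat paint with no edge.
- scan_button (a joint): The round white push button (32 mm across, in a black housing) on top of the reader at its middle: 0 released, 0.006 m fully down; it springs back, full travel takes 5 N. Counts as pressed beyond 0.004 m.
- scan_button_top (a point): Centre of the top face of that button; press straight down.
- stand: Probe stand: a fixed upright aluminium tube, 60 mm outer diameter, 32 mm bore, 105 mm tall, on a dark round foot. Origin: centre of its underside. It is on the robot's left or right.
- stand_seat (a point): Centre of the top rim of the stand, 105 mm above the bench: where the probe's origin belongs when it is put back.
- probe: Spring-tipped test probe, 130 g, upright in the stand. Origin: centre of the underside of its grey collar (50 mm across, 6 mm thick), which rests on the stand's rim. z points up the round black handle (24 mm diameter, 6 to 76 mm above the origin; grip it from above). Below: a shaft 16 mm in diameter, 75 mm long, then a brass tip 6 mm in diameter ending 97 mm below the origin.
- probe_tip (a point): The very end of the probe's brass tip, 97 mm below the probe's origin when not pressed.
- probe_spring (a joint): How far the probe's tip is pushed in: 0 free, 0.010 m fully in; about 0.9 N to start and 3.1 N at the end.
- heatsink: Not part of the job, leave it where it is: a loose black finned heat sink, 70 x 100 x 32 mm, left of the reader.
- mug: Not part of the job, leave it where it is: a loose white mug, 95 mm tall.
- solder_reel: Not part of the job: a fixed solder reel on a spindle, 90 mm across, 112 mm high, on the other side from the probe stand.
There are look-alikes about, which are no part of the job. What is shaped like the cap_c but blue is not meant.

How it is judged:
By the outcome, as a careful person would: the job done as asked, in the order asked, and still so for the second after the job is handed in, with the robot touching nothing.
Of cap_a, cap_b, cap_c, cap_d only 3 to 4 are there at a start; the rules pass over those that are not, and their reading is None.
At some moment in a run one of cap_a, cap_b, cap_c, cap_d may be knocked a few centimetres aside while the robot is not near it.
It also fails if it takes over 210 s, if anything falls off the work surface, if the arm or the gripper's body presses on something with over 40 N, if the wrist force passes 120 N, or if a joint passes its speed limit or range.

## Working session

There is one attempt and no reset: what is moved stays moved. The work goes in short steps, each a Python script; the robot and the scene stay as the last script left them, time stands still between calls to the robot, and variables do not carry over. Pictures are saved under pics/ and viewed, and the job is handed in when it is done.

```bash
ls; mkdir -p pics; python3 - <<'E'
from rig import bot
import cv2,numpy as np
for n in("top","side"):
    c=bot.read_camera(n); cv2.imwrite(f"pics/{n}0.png",c["image"]); np.savez(f"{n}0.npz",**c)
    print(n,{k:c[k] for k in c if k not in("image","depth")})
print(bot.read_state())
E
```

```text
pics
top {'fovy': 56.983563525998406, 'cx': 316.0755918374137, 'cy': 242.23543040477045, 'k1': -0.04494800390092847, 'eye': array([ 371.0534362 ,  -42.49371234, 1181.54369452]), 'attitude': array([ 0.0639745 , -0.69984895,  0.7091803 , -0.0564093 ])}
side {'fovy': 45.388883627783, 'cx': 329.29552702005464, 'cy': 232.45810257684732, 'k1': -0.05995193338188064, 'eye': array([ -31.4931702 , -659.43516914, 1000.32940916]), 'attitude': array([-0.34799887,  0.86005916, -0.34590478,  0.13980314])}
{'clock': 0.1, 'joint_positions': array([ 1.24838730e+00,  3.00408908e-01,  1.52152345e+00,  1.26296068e-05,
        1.32069649e+00, -6.65884832e-02]), 'qvel': array([ 3.91027047e-05, -1.36693083e-03, -3.32359078e-03, -1.25001205e-04,
        3.72732481e-05, -1.36984184e-04]), 'effort': array([ 1.29550139e-03, -5.44374168e+01, -3.62375379e+01, -5.24372388e-05,
        2.91147262e-03,  4.12207544e-05]), 'ee_pos': array([139.10519039, 531.92132799, 249.77979801]), 'tool_rot': array([-0.55949629,  0.5598973 ,  0.43182685, -0.43244014]), 'ft_force': array([-0.6775956 , -0.06829909,  0.10369435]), 'moment': array([0.02045072, 0.03243342, 0.04464695]), 'grip_width': 85.44657333505029}
```

View pics/top0.png

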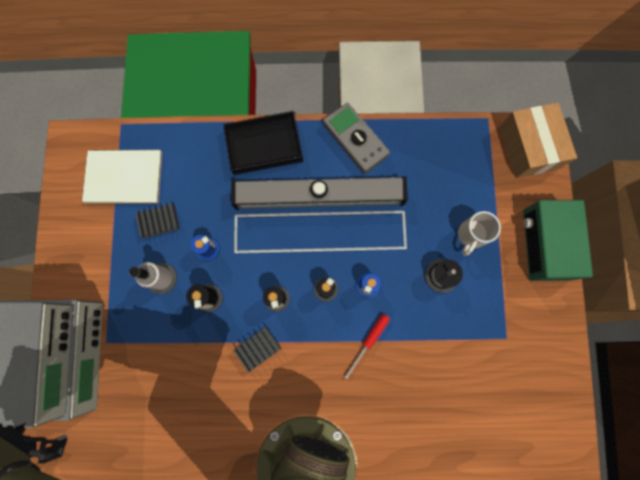

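View pics/side0.png

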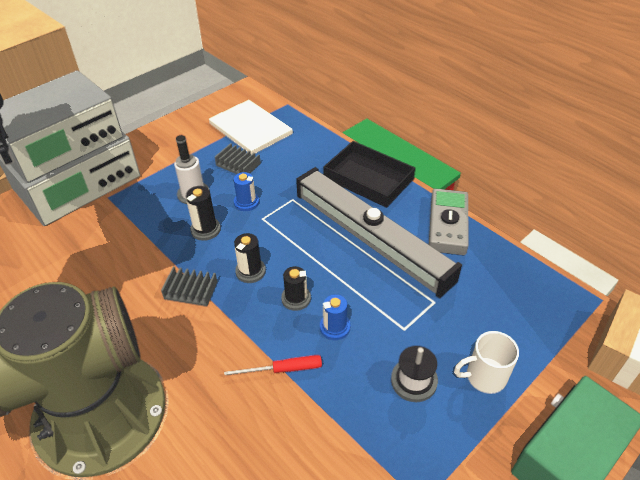

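The top view shows three black capacitors near (203,297), (275,297) and (326,287). The blue look-alikes are at (204,244) and (370,284). The stand with the probe is at (150,277), the reader at (320,192), the strip at (320,232), the reel at (443,275) and the mug at (478,230). Next I measure them.

```bash
cat > h.py <<'E'
import numpy as np,cv2
from scipy.spatial.transform import Rotation as R
def K(c):
    f=240/np.tan(np.radians(c["fovy"])/2); return f
def rays(c,uv):
    uv=np.atleast_2d(np.asarray(uv,float)); f=K(c)
    d=(uv-[float(c["cx"]),float(c["cy"])])/f
    k=float(c["k1"]); s=d.copy()
    for _ in range(20): s=d/(1+k*(s**2).sum(1,keepdims=True))
    return np.c_[s,np.ones(len(s))]
def Rm(c):
    q=np.asarray(c["attitude"]); return R.from_quat(q[[1,2,3,0]]).as_matrix()
def plane(c,uv,z):
    d=rays(c,uv)@Rm(c).T; e=np.asarray(c["eye"]); z=np.asarray(z,float)
    return e+d*((z-e[2])/d[:,2])[:,None]
def cloud(c):
    v,u=np.mgrid[0:480,0:640]; r=rays(c,np.c_[u.ravel(),v.ravel()])
    p=(r*c["depth"].reshape(-1,1))@Rm(c).T+c["eye"]
    p[c["depth"].ravel()==0]=np.nan
    return p.reshape(480,640,3)
def proj(c,p):
    q=(np.atleast_2d(p)-c["eye"])@Rm(c); s=q[:,:2]/q[:,2:]
    s=s*(1+float(c["k1"])*(s**2).sum(1,keepdims=True))
    return s*K(c)+[float(c["cx"]),float(c["cy"])]
def tri(c1,u1,c2,u2):
    d1=(rays(c1,u1)@Rm(c1).T)[0]; d2=(rays(c2,u2)@Rm(c2).T)[0]
    t=np.linalg.lstsq(np.c_[d1,-d2],c2["eye"]-c1["eye"],rcond=None)[0]
    a=c1["eye"]+d1*t[0]; b=c2["eye"]+d2*t[1]
    return (a+b)/2,np.linalg.norm(a-b)
E
cat > m0.py <<'E'
from h import *
for n in("top","side"):
    c=dict(np.load(f"{n}0.npz")); p=cloud(c); hsv=cv2.cvtColor(c["image"],cv2.COLOR_BGR2HSV)
    # brass
    m=cv2.inRange(hsv,(10,120,120),(28,255,255)); m[~((p[...,2]>45)&(p[...,2]<160)&(p[...,0]>250)&(p[...,0]<800)&(abs(p[...,1])<450))]=0
    k,l,s,ce=cv2.connectedComponentsWithStats(m)
    for i in range(1,k):
        if s[i,4]>8:
            z=np.nanmedian(p[...,2][l==i]); print(n,"brass",s[i,4],ce[i].round(1),"z",z.round(1),plane(c,ce[i],z)[0].round(1))
    im=c["image"]
    for i,(x,y) in enumerate([(203,297),(275,297),(326,287)] if n=="top" else [(200,208),(248,255),(295,287)]):
        cr=cv2.resize(im[y-35:y+35,x-35:x+35],(260,260),interpolation=cv2.INTER_CUBIC); row=cr if i==0 else np.hstack([row,cr])
    cv2.imwrite(f"pics/crop_{n}.png",row)
E
python3 m0.py
```

```text
top brass 34 [199.  243.5] z 89.7 [560.1 263.2  89.7]
top brass 32 [371.  282.3] z 88.4 [ 456.9 -166.3   88.4]
top brass 55 [325.7 287. ] z 87.4 [447.1 -54.2  87.4]
top brass 60 [196. 295.] z 125.7 [429.  256.4 125.7]
top brass 60 [272.2 296.1] z 106.1 [425.3  75.8 106.1]
side brass 42 [242.6 176.6] z 88.9 [557.5 260.9  88.9]
side brass 58 [197.1 191.8] z 125.5 [425.9 254.1 125.5]
side brass 67 [245.4 239.7] z 105.8 [422.7  74.2 105.8]
side brass 74 [293.7 272.9] z 88.0 [445.5 -55.4  88. ]
side brass 67 [334.9 302.1] z 88.2 [ 454.3 -168.7   88.2]
```

```bash
python3 -c "
import cv2,numpy as np
cv2.imwrite('pics/crops0.png',np.vstack([cv2.imread('pics/crop_top.png'),cv2.imread('pics/crop_side.png')]))"
```

```text
(no output)
```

View pics/crops0.png

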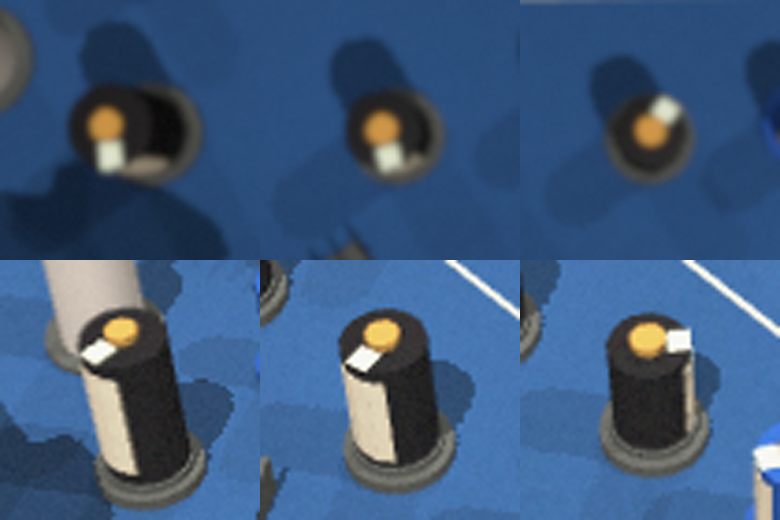

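```bash
cat > m1.py <<'E'
from h import *
for n in("top","side"):
    c=dict(np.load(f"{n}0.npz")); p=cloud(c); hsv=cv2.cvtColor(c["image"],cv2.COLOR_BGR2HSV)
    white=(hsv[...,1]<90)&(hsv[...,2]>120)&(abs(p[...,2])<8)&(p[...,0]>480)&(p[...,0]<700)&(abs(p[...,1])<260)
    m=cv2.morphologyEx(white.astype(np.uint8)*255,cv2.MORPH_CLOSE,np.ones((3,3)))
    k,l,s,ce=cv2.connectedComponentsWithStats(m); i=1+np.argmax(s[1:,4])
    q=np.argwhere(l==i)[:,::-1]; w=plane(c,q,0)[:,:2].astype(np.float32)
    (cx,cy),(a,b),ang=cv2.minAreaRect(w); print(n,"strip",cx,cy,a,b,ang,s[i,4])
    # reader top
    rt=(abs(p[...,2]-60)<6)&(p[...,0]>560)&(p[...,0]<760)&(abs(p[...,1])<270)
    k,l,s,ce=cv2.connectedComponentsWithStats(rt.astype(np.uint8)*255); i=1+np.argmax(s[1:,4])
    q=np.argwhere(l==i)[:,::-1]; w=plane(c,q,60)[:,:2].astype(np.float32); print(n,"reader",cv2.minAreaRect(w))
    # button
    bm=(hsv[...,1]<60)&(hsv[...,2]>150)&(p[...,2]>60)&(p[...,2]<100)&(p[...,0]>560)&(p[...,0]<760)&(abs(p[...,1])<150)
    k,l,s,ce=cv2.connectedComponentsWithStats(bm.astype(np.uint8)*255); i=1+np.argmax(s[1:,4]); z=np.nanmax(p[...,2][l==i]),np.nanmedian(p[...,2][l==i]); print(n,"button",s[i,4],z,plane(c,ce[i],z[1])[0])
    # stripes
    for nm,x,y,zt in(("a",427.5,255.2,126),("b",424,75,107),("c",446.3,-54.8,89)):
        d=np.hypot(p[...,0]-x,p[...,1]-y)
        sm=(hsv[...,1]<70)&(hsv[...,2]>130)&(abs(p[...,2]-zt+6)<6)&(d<32)
        q=np.argwhere(sm)[:,::-1]; w=plane(c,q,zt-6)[:,:2].mean(0)
        # brass centroid this cam
        bm=cv2.inRange(hsv,(10,120,120),(28,255,255)).astype(bool)&(d<20)&(p[...,2]>40)
        bq=np.argwhere(bm)[:,::-1]; bw=plane(c,bq,zt)[:,:2].mean(0)
        v=w-bw; print(n,nm,len(q),bw.round(1),"yaw",np.degrees(np.arctan2(v[1],v[0])).round(1),np.hypot(*v).round(1))
    # probe/stand
    sel=(p[...,1]>300)&(p[...,1]<460)&(p[...,0]>380)&(p[...,0]<560)&(p[...,2]>20)
    for lo,hi in((98,109),(108,114),(176,190),(120,175)):
        q=sel&(p[...,2]>lo)&(p[...,2]<hi); 
        if q.sum(): w=p[q]; print(n,"stand",lo,hi,q.sum(),w.mean(0).round(1),w.min(0).round(1),w.max(0).round(1))
    # loose objects to compare at end: heights
E
python3 m1.py
```

```text
top strip 604.0489501953125 -33.54106140136719 109.6045150756836 453.6306457519531 0.6054550409317017 1169
top reader ((702.3869018554688, -39.55955505371094), (68.6697998046875, 462.23681640625), 0.47686806321144104)
top button 111 (np.float64(85.82450365837622), np.float64(81.40339557269454)) [703.55572878 -40.10163566  81.40339557]
top a 45 [429.  256.3] yaw -176.1 18.7
top b 46 [425.2  75.7] yaw -166.1 19.1
top c 32 [446.9 -54.2] yaw -36.0 17.7
top stand 98 109 157 [480.7 375.1 105.1] [453.4 355.8  99.6] [510.6 413.7 108.9]
top stand 108 114 184 [480.9 382.4 111.2] [455.5 356.6 108. ] [507.3 411.1 113.9]
top stand 176 190 84 [481.5 387.1 180.2] [470.8 375.9 176.1] [491.9 399.9 185.1]
top stand 120 175 86 [479.5 379.7 146.6] [471.3 375.5 120.4] [492.1 391.5 174.9]
side strip 603.773681640625 -33.411163330078125 107.5734634399414 453.1639709472656 0.7096772789955139 925
side reader ((700.749267578125, -38.66056823730469), (72.17820739746094, 463.10552978515625), 0.3979499042034149)
side button 314 (np.float64(65.89544251974053), np.float64(61.10655668021508)) [695.96628776  54.10765754  61.10655668]
side a 47 [425.7 253.6] yaw 167.8 17.5
side b 40 [422.1  73.2] yaw -171.4 16.6
side c 42 [445. -56.] yaw -32.4 17.4
side stand 98 109 146 [473.4 370.6 104.2] [450.3 354.8  98.1] [508.9 409.7 108.9]
side stand 108 114 137 [477.2 382.1 111.1] [453.8 360.7 108.1] [504.6 413.9 113.7]
side stand 176 190 53 [478.8 384.  180.1] [467.4 371.9 176.3] [490.8 395.1 184.5]
side stand 120 175 178 [476.8 380.3 148. ] [468.3 372.5 120. ] [493.2 397.4 174.9]
```

```bash
cat > stripe.py <<'E'
from h import *
H={"a":(120,28),"b":(101,26),"c":(83,24)}
def brass(c,x,y,zt,r=45):
    hsv=cv2.cvtColor(c["image"],cv2.COLOR_BGR2HSV)
    m=cv2.inRange(hsv,(10,110,100),(30,255,255))
    u,v=proj(c,[x,y,zt])[0]; 
    q=np.argwhere(m)[:,::-1]; 
    if len(q)==0: return None
    w=plane(c,q,zt)[:,:2]; k=np.hypot(*(w-[x,y]).T)<r
    if k.sum()<8: return None
    w=w[k]; md=np.median(w,0); w=w[np.hypot(*(w-md).T)<14]
    return w.mean(0),len(w)
def yaw(c,nm,ctr):
    """whiteness-weighted direction of stripe on the can's top"""
    h,Rd=H[nm]
    # resample the top face into a rectified patch, polar
    th=np.radians(np.arange(0,360,1.)); rr=np.arange(13,Rd-3,1.)
    T,RR=np.meshgrid(th,rr)
    P=np.c_[(ctr[0]+RR*np.cos(T)).ravel(),(ctr[1]+RR*np.sin(T)).ravel(),np.full(T.size,h)]
    uv=proj(c,P).astype(np.float32).reshape(T.shape+(2,))
    b=cv2.remap(c["image"],uv[...,0],uv[...,1],cv2.INTER_LINEAR).min(2).astype(float)
    prof=b.mean(0); base=np.median(prof); 
    pk=np.argmax(np.convolve(np.r_[prof[-15:],prof,prof[:15]],np.ones(31),'valid'))
    d=(np.arange(360)-pk+180)%360-180; wgt=np.clip(prof-base-0.25*(prof.max()-base),0,None)*(abs(d)<60)
    return ((pk+(wgt*d).sum()/wgt.sum()+180)%360-180), prof.max()-base, (wgt>0).sum()
def measure(c,nm,x,y,r=45):
    o=brass(c,x,y,H[nm][0]+6,r)
    if o is None: return None
    return o[0],o[1],yaw(c,nm,o[0])
if __name__=="__main__":
    for n in("top","side"):
        c=dict(np.load(f"{n}0.npz"))
        for nm,x,y in(("a",427.5,255.2),("b",424,75),("c",446.3,-54.8)):
            print(n,nm,measure(c,nm,x,y))
        # strip sides, subset lines
        p=cloud(c); hsv=cv2.cvtColor(c["image"],cv2.COLOR_BGR2HSV)
        q=np.argwhere((hsv[...,1]<110)&(hsv[...,2]>110))[:,::-1]; w=plane(c,q,0)[:,:2]
        g=dict()
        for s,x0 in((-1,554),(1,653)):
            k=(abs(w[:,0]-x0)<10)&(abs(w[:,1]+38)<215); ww=w[k]
            for _ in range(4):
                f=np.polyfit(ww[:,1],ww[:,0],1); ww=ww[abs(ww[:,0]-np.polyval(f,ww[:,1]))<4]
            print(n,"long",s,"x@y=-38",np.polyval(f,-38),"slope deg",-np.degrees(f[0]),len(ww))
        for y0 in(190,-268):
            k=(abs(w[:,1]-y0)<14)&(abs(w[:,0]-604)<40); ww=w[k]
            print(n,"short",len(ww),np.median(ww,0))
        k=(abs(w[:,0]-703)<1e9)
        wb=plane(c,q,80)[:,:2]; m=(hsv[...,1]<60)&(hsv[...,2]>185)
        q=np.argwhere(m)[:,::-1]
        for z in (78,82):
            wb=plane(c,q,z)[:,:2]; kk=np.hypot(*(wb-[703,-40]).T)<25; print(n,"button",z,kk.sum(),wb[kk].mean(0),np.ptp(wb[kk],axis=0))
E
python3 stripe.py
```

```text
top a (array([428.86849082, 256.53905128]), 70, (np.float64(-173.85316771797824), np.float64(163.16666666666669), np.int64(64)))
top b (array([425.13068866,  75.42412519]), 70, (np.float64(-167.47561947441943), np.float64(157.0), np.int64(69)))
top c (array([446.71290318, -54.21288392]), 65, (np.float64(-35.0166719953495), np.float64(152.625), np.int64(71)))
top long -1 x@y=-38 554.5182192675919 slope deg 0.5154748610007632 463
top long 1 x@y=-38 654.3441788719329 slope deg 0.537303658809527 442
top short 128 [600.42831132 189.63175564]
top short 124 [ 604.88491637 -271.33726184]
top button 78 85 [704.87663166 -40.14198125] [24.35520926 23.44869137]
top button 82 85 [703.66662721 -40.15050553] [24.26692926 23.36369721]
side a (array([425.99509405, 253.48562459]), 61, (np.float64(177.69826419986862), np.float64(185.29166666666666), np.int64(61)))
side b (array([422.0558384 ,  72.99569003]), 71, (np.float64(-172.7175171459133), np.float64(187.4), np.int64(60)))
side c (array([444.74364642, -56.38777724]), 82, (np.float64(-28.428299236471332), np.float64(187.625), np.int64(63)))
side long -1 x@y=-38 553.620020310765 slope deg 0.6579225719471302 459
side long 1 x@y=-38 653.6198230561264 slope deg 0.6500875865633848 434
side short 69 [603.71732544 190.1296605 ]
side short 107 [ 603.18979785 -270.98163732]
side button 78 144 [702.42519781 -38.25994519] [35.22723077 42.07087081]
side button 82 151 [699.34128023 -39.84929545] [35.07445572 44.95402778]
```

```bash
cat > mv.py <<'E'
from rig import bot
from h import *
from stripe import measure,H
SC=np.array([604.,-40.6]); SY=np.radians(0.55)
def q(phi,deg=True):
    if deg: phi=np.radians(phi)
    c,s=np.cos(phi),np.sin(phi)
    x,y,z,w=R.from_matrix(np.array([[c,0,-s],[s,0,c],[0,-1,0]])).as_quat(); return np.array([w,x,y,z])
def spt(x,y):
    c,s=np.cos(SY),np.sin(SY); return SC+[c*x-s*y,s*x+c*y]
HOME=[1.248,0.3,1.521,0,1.321,-0.067]
def cams(tag=None):
    o={n:bot.read_camera(n) for n in("top","side")}
    if tag:
        for n in o: cv2.imwrite(f"pics/{tag}_{n}.png",o[n]["image"]); np.savez(f"{tag}_{n}.npz",**o[n])
    return o
def find(o,nm,x,y,r=60,v=True):
    m=[measure(o[n],nm,x,y,r) for n in o]; 
    if v: print(nm,[(a[0].round(1).tolist(),a[1],round(a[2][0],1)) for a in m if a is not None])
    m=[a for a in m if a is not None]
    p=np.mean([a[0] for a in m],0); w=np.angle(np.mean([np.exp(1j*np.radians(a[2][0])) for a in m]),deg=True)
    return p,w
def phi_now():
    s=bot.read_state(); w,x,y,z=s["tool_rot"]; m=R.from_quat([x,y,z,w]).as_matrix(); return np.degrees(np.arctan2(m[1,0],m[0,0])),s
E
python3 - <<'E'
from mv import *
print(phi_now()[0])
for nm,p,yw,ty,z in(("a",(427.4,255),-178,140,88),("b",(423.6,74.2),-170,0,70),("c",(445.7,-55.3),-32,-140,55)):
    for pf in(90.55,-89.45):
        d=(0.55-yw+180)%360-180
        for dd in(d,d-360 if d>0 else d+360):
          pp=pf-dd
          t=spt(0,ty)
          a=bot.ik([*p,z],q(pp)); b=bot.ik([*t,z+150],q(pf)); b2=bot.ik([*t,z],q(pf))
          print(nm,pf,round(pp,1),None if a is None else a[[0,5]].round(2) if hasattr(a,'shape') else (a[0],a[5]),None if b is None else (round(b[0],2),round(b[5],2)), b2 is not None)
E
```

```text
75.34238532934553
a 90.55 -88.0 [0.46 2.  ] (np.float64(0.1), np.float64(-1.48)) True
a 90.55 272.0 [0.46 2.  ] (np.float64(0.1), np.float64(-1.48)) True
a -89.45 -268.0 [ 0.46 -1.14] (np.float64(0.1), np.float64(1.66)) True
a -89.45 92.0 [ 0.46 -1.14] (np.float64(0.1), np.float64(1.66)) True
b 90.55 -80.0 [0.09 1.48] (np.float64(-0.13), np.float64(-1.71)) True
b 90.55 280.0 [0.09 1.48] (np.float64(-0.13), np.float64(-1.71)) True
b -89.45 -260.0 [ 0.09 -1.66] (np.float64(-0.13), np.float64(1.43)) True
b -89.45 100.0 [ 0.09 -1.66] (np.float64(-0.13), np.float64(1.43)) True
c 90.55 58.0 [-0.21 -1.22] (np.float64(-0.35), np.float64(-1.93)) True
c 90.55 418.0 [-0.21 -1.22] (np.float64(-0.35), np.float64(-1.93)) True
c -89.45 -122.0 [-0.21  1.92] (np.float64(-0.35), np.float64(1.21)) True
c -89.45 238.0 [-0.21  1.92] (np.float64(-0.35), np.float64(1.21)) True
```

```bash
cat >> mv.py <<'E'
ZG={"a":88,"b":70,"c":55}; TY={"a":140,"b":0,"c":-140}
def pickplace(nm,p,yw,tgt=None,pf=-89.45,lift=150,force=40):
    z=ZG[nm]; t=spt(0,TY[nm]) if tgt is None else np.asarray(tgt)
    pp=pf-(0.55-yw)
    bot.move_gripper(85); bot.move_to([*p,z+lift],q(pp))
    bot.servo_line([*p,z],speed=150)
    bot.move_gripper(0,grip_force=force); f,s=phi_now(); print("grip",s["grip_width"],s["ee_pos"].round(1),round(f,1),s["ft_force"].round(1))
    bot.servo_line([*p,z+lift],speed=200); f,s=phi_now(); print("lifted",s["grip_width"].round(1),s["ft_force"].round(1))
    bot.move_to([*t,z+lift],q(pf)); 
    bot.servo_line([*t,z+20],speed=200)
    h=bot.servo_line([*t,z-0.5],speed=20,until_force=6); f,s=phi_now(); print("placed",h,s["ee_pos"].round(1),round(f,1),s["ft_force"].round(1))
    bot.move_gripper(85); bot.servo_line([*t,z+lift],speed=200); print("clock",bot.read_state()["clock"])
E
python3 - <<'E'
from mv import *
o=cams(); p,w=find(o,"a",427.4,255); print(p,w)
pickplace("a",p,w)
bot.move_joints(HOME)
o=cams("s1")
for nm,x,y in(("a",*spt(0,140)),("b",423.6,74.2),("c",445.7,-55.3)): print(nm,find(o,nm,x,y))
print(bot.read_state()["clock"])
E
```

```text
a [([428.9, 256.5], 70, np.float64(-173.9)), ([426.0, 253.5], 61, np.float64(177.7))]
[427.43179244 255.01233794] -178.07997773360407
grip 55.14863582395612 [427.7 255.1  88.7] 91.9 [-0.6 -1.5  6.3]Traceback (most recent call last):
  File "<stdin>", line 3, in <module>
  File "mv.py", line 32, in pickplace
    bot.servo_line([*p,z+lift],speed=200); f,s=phi_now(); print("lifted",s["grip_width"].round(1),s["ft_force"].round(1))
                                                                         ^^^^^^^^^^^^^^^^^^^^^
AttributeError: 'float' object has no attribute 'round'
```

```bash
sed -i 's/s\["grip_width"\].round(1)/s["grip_width"]/' mv.py
python3 - <<'E'
from mv import *
f,s=phi_now(); print("lifted",s["grip_width"],s["ee_pos"],s["ft_force"].round(1),s["clock"])
z=88;t=spt(0,140);pf=-89.45;lift=150
bot.move_to([*t,z+lift],q(pf)); 
bot.servo_line([*t,z+20],speed=200)
h=bot.servo_line([*t,z-0.5],speed=20,until_force=6); f,s=phi_now(); print("placed",h,s["ee_pos"].round(1),round(f,1),s["ft_force"].round(1))
bot.move_gripper(85); bot.servo_line([*t,z+lift],speed=200)
bot.move_joints(HOME)
o=cams("s1")
for nm,x,y in(("a",*spt(0,140)),("b",423.6,74.2),("c",445.7,-55.3)): print(nm,find(o,nm,x,y))
print(spt(0,140),bot.read_state()["clock"])
E
```

```text
lifted 55.55466548100624 [426.95517652 254.76612077 236.63441698] [-0.5 -0.1 -5.3] 4.3333
placed True [602.6  99.4  88.8] -89.4 [-0.2  0.6  4.5]
a [([602.0, 101.3], 64, np.float64(6.0)), ([598.9, 98.0], 59, np.float64(12.0))]
a (array([600.49578363,  99.64781889]), np.float64(8.998128479682649))
b [([392.4, 53.7], 71, np.float64(-167.1)), ([389.5, 51.4], 76, np.float64(-172.2))]
b (array([390.91556077,  52.59594541]), np.float64(-169.67017793527165))
c [([446.7, -54.2], 65, np.float64(-35.0)), ([444.7, -56.5], 81, np.float64(-27.9))]
c (array([445.70888645, -55.37545385]), np.float64(-31.489732994068902))
[602.65611712  99.39354978] 12.0833
```

View pics/s1_side.png

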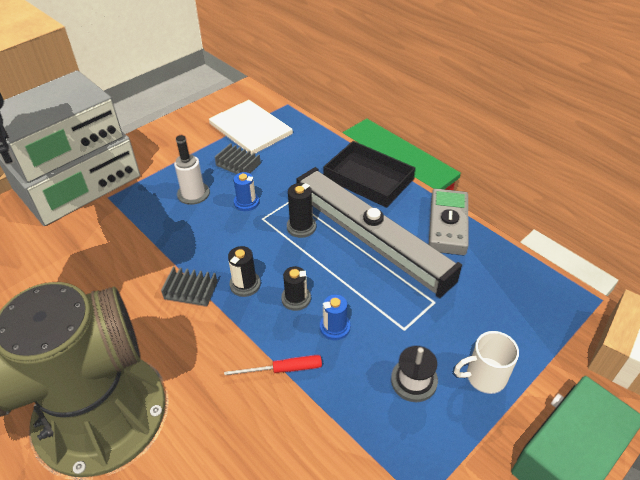

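Cap_a stands in the strip, seen at side (300,208). Cap_b has already been knocked, to about (391,52). Cap_a's yaw reads 6° and 12° in the two views, so I look closer with rectified crops.

```bash
cat > rect.py <<'E'
from h import *
import sys
def rect(c,x,y,z,s=5,half=40):
    n=2*half*s; j,i=np.meshgrid(np.arange(n),np.arange(n))
    # image up = +x, left=+y
    X=x+half-i/s; Y=y+half-j/s
    uv=proj(c,np.c_[X.ravel(),Y.ravel(),np.full(X.size,z)]).astype(np.float32).reshape(n,n,2)
    return cv2.remap(c["image"],uv[...,0],uv[...,1],cv2.INTER_CUBIC)
if __name__=="__main__":
    tag=sys.argv[1]; z=float(sys.argv[2]); x,y=map(float,sys.argv[3:5])
    o=[rect(dict(np.load(f"{tag}_{n}.npz")),x,y,z) for n in("top","side")]
    im=np.hstack(o); cv2.line(im,(200,0),(200,399),(0,255,0),1);cv2.line(im,(600,0),(600,399),(0,255,0),1)
    cv2.imwrite(sys.argv[5],im)
E
python3 rect.py s1 120 602.6 99.4 pics/rect_a1.png
```

```text
(no output)
```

View pics/rect_a1.png

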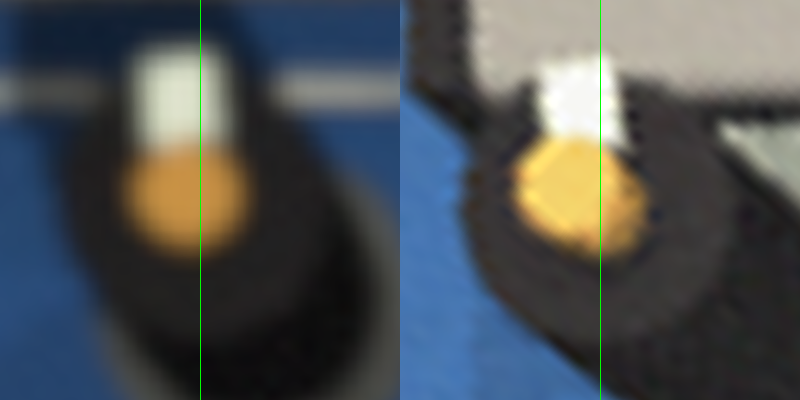

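```bash
sed -i 's/o=brass(c,x,y,H\[nm\]\[0\]+6,r)/o=brass(c,x,y,H[nm][0]+3,r)/; s/np.arange(13,Rd-3,1.)/np.arange(16,Rd-2,1.)/' stripe.py
python3 - <<'E'
from h import *; from stripe import measure
for t,L in(("0",(("a",427.5,255.2),("b",424,75),("c",446.3,-54.8))),("s1",(("a",602,99),("b",391,52.6),("c",445.7,-55.3)))):
  for nm,x,y in L:
    for n in("top","side"):
        c=dict(np.load(f"{n}0.npz" if t=="0" else f"s1_{n}.npz")); m=measure(c,nm,x,y); print(t,nm,n,m[0].round(1),m[1],m[2][0].round(1))
E
```

```text
0 a top [429.  257.4] 70 -171.3
0 a side [427.6 256.6] 61 -172.9
0 b top [425.3  75.8] 70 -166.4
0 b side [423.6  75.5] 71 -165.7
0 c top [446.9 -54.2] 65 -35.6
0 c side [446.3 -54.4] 82 -36.3
s1 a top [602.7 101.7] 64 4.8
s1 a side [601.1 100.6] 59 7.5
s1 b top [392.4  54. ] 71 -166.1
s1 b side [390.9  53.8] 76 -165.4
s1 c top [446.9 -54.2] 65 -35.6
s1 c side [446.3 -54.6] 81 -35.9
```

```bash
python3 - <<'E'
from mv import *
o=cams(); p,w=find(o,"b",391.6,53.9); print(p,w)
pickplace("b",p-[0,1.5],w)
bot.move_joints(HOME)
o=cams("s2"); p,w=find(o,"c",446.6,-54.4); print(p,w)
pickplace("c",p-[0,1.5],w)
bot.move_joints(HOME)
o=cams("s3")
for nm in "abc": print(nm,*find(o,nm,*spt(0,TY[nm])),"cmd",spt(0,TY[nm]))
print(bot.read_state()["clock"])
E
```

```text
b [([392.4, 54.0], 71, np.float64(-166.1)), ([390.8, 53.5], 78, np.float64(-166.3))]
[391.58997709  53.75865876] -166.16271816487406
grip 51.14340657515134 [391.8  52.3  70.6] 103.8 [-2.4  1.9  7.2]
lifted 51.19054561352457 [-1.1  0.3 -4.1]
placed True [603.9 -40.6  70.6] -89.5 [-0.7 -1.4  4.8]
clock 22.55
c [([446.9, -54.2], 65, np.float64(-35.6)), ([446.3, -54.4], 82, np.float64(-36.4))]
[446.61601153 -54.32383623] -35.97931072281682
grip 47.152255814804384 [446.8 -55.8  55.6] -126.0 [-2.   0.5  6.3]
lifted 47.25144826315272 [-0.5 -0.6 -4.3]
placed True [ 605.2 -180.5   55.6] -89.4 [-2.2  0.2  5.3]
clock 34.2167
a [([602.7, 101.7], 64, np.float64(4.7)), ([601.1, 100.6], 59, np.float64(7.5))]
a [601.90561999 101.15161291] 6.129957780979213 cmd [602.65611712  99.39354978]
b [([604.6, -39.4], 62, np.float64(0.8)), ([603.2, -39.4], 69, np.float64(0.6))]
b [603.92365825 -39.36771333] 0.6981038077685328 cmd [604.  -40.6]
c [([605.3, -179.2], 58, np.float64(0.2)), ([604.1, -179.2], 74, np.float64(-0.2))]
c [ 604.70944567 -179.18833187] -0.02380881341460395 cmd [ 605.34388288 -180.59354978]
37.3083
```

View pics/s3_side.png

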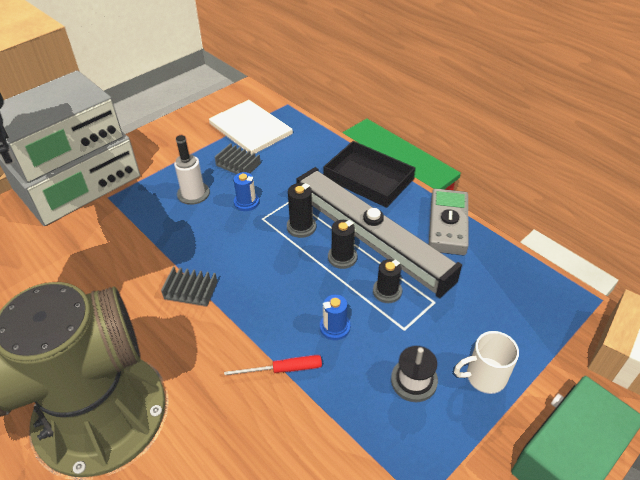

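```bash
python3 - <<'E'
from mv import *
pickplace("a",np.array([601.9,99.7]),6.1)
bot.move_joints(HOME)
o=cams("s4")
ok=True
for nm in "abc":
    p,w=find(o,nm,*spt(0,TY[nm])); print(nm,p,w); ok&=abs(w)<3 and np.hypot(*(p-spt(0,TY[nm])))<6
print(ok)
if ok:
    bot.move_gripper(0)
    b=[703.5,-41]
    bot.move_to([*b,190],q(-89.45)); bot.servo_line([*b,110],speed=100)
    h=bot.servo_line([*b,85],speed=12,until_force=7); s=bot.read_state(); print(h,s["ee_pos"],s["ft_force"]); bot.dwell(0.3)
    s=bot.read_state();print(s["ee_pos"],s["ft_force"],s["clock"])
    bot.servo_line([*b,190],speed=100)
E
```

```text
grip 55.275660620044796 [602.2  99.7  88.9] -83.9 [-2.6  0.   5.7]
lifted 55.13166815361587 [-0.1 -0.8 -4.6]
placed True [602.4  99.4  88.9] -89.5 [-2.1 -0.2  5.2]
clock 45.4583
a [([602.7, 101.0], 64, np.float64(-0.1)), ([601.1, 100.6], 59, np.float64(0.5))]
a [601.92013996 100.8250761 ] 0.2252075556771303
b [([604.7, -39.5], 63, np.float64(1.3)), ([603.2, -39.4], 69, np.float64(0.7))]
b [603.96709037 -39.45192328] 0.9708100370592946
c [([605.3, -179.2], 58, np.float64(0.2)), ([604.1, -179.0], 75, np.float64(-0.7))]
c [ 604.72902724 -179.10438547] -0.26483476721547555
True
True [703.54219461 -41.02504729  95.15428174] [-0.67429283  0.1047019   6.07595389]
[703.54236911 -41.00467085  95.12143901] [-1.90962182  0.27912355  6.4880424 ] 53.95
```

```bash
python3 - <<'E'
from mv import *
b=[703.5,-41]; bot.servo_line([*b,105],speed=100)
for z in range(103,93,-1):
    h=bot.servo_line([*b,z],speed=20,until_force=9); s=bot.read_state(); print(z,h,s["ee_pos"][2].round(2),s["ft_force"].round(1))
    if s["ft_force"][2]>8: break
bot.servo_line([*b,190],speed=100); bot.move_joints(HOME); bot.move_gripper(85)
o=cams("s5")
for nm in "abc": print(find(o,nm,*spt(0,TY[nm])))
# probe handle top & collar
for n in o:
    c=o[n]; p=cloud(c); g=c["image"].max(2)
    sel=(abs(p[...,0]-480)<40)&(abs(p[...,1]-384)<40)
    m=sel&(p[...,2]>176)&(p[...,2]<188); w=p[m]; print(n,"htop",m.sum(),(w.min(0)+w.max(0))/2,w.mean(0))
    q2=np.argwhere(m)[:,::-1]; ww=plane(c,q2,181)[:,:2]; print(cv2.minEnclosingCircle(ww.astype(np.float32)))
print(bot.read_state()["clock"])
E
python3 rect.py s5 181 480 385 pics/rect_p.png
```

```text
103 False 103.25 [-0.2  0.2 -0.2]
102 False 101.97 [ 1.  -0.6 -0.4]
101 False 101.12 [0.5 0.2 1.1]
100 False 100.1 [1.  0.2 1.8]
99 False 99.07 [ 1.4 -0.1  2.2]
98 False 98.07 [ 0.3 -0.5  2. ]
97 False 97.07 [ 0.7 -0.5  4.1]
96 False 96.07 [ 1.  -0.4  4. ]
95 False 95.13 [ 0.8 -0.1  5.1]
94 False 95.02 [-2.9 -0.1 12.2]
a [([602.7, 101.0], 64, np.float64(-0.1)), ([601.1, 100.6], 59, np.float64(0.6))]
(array([601.92013996, 100.8250761 ]), np.float64(0.25377949322138704))
b [([604.5, -39.5], 63, np.float64(1.1)), ([603.2, -39.4], 69, np.float64(0.6))]
(array([603.84647473, -39.41063593]), np.float64(0.8382347238914888))
c [([605.3, -179.2], 58, np.float64(0.2)), ([604.1, -179.2], 74, np.float64(-0.2))]
(array([ 604.70944567, -179.18833187]), np.float64(-0.02462572015521403))
top htop 87 [481.2742583  387.70407362 180.86149659] [481.19718361 386.89667339 180.70436532]
((481.0443115234375, 386.72589111328125), 12.45923900604248)
side htop 56 [478.49780135 385.42917001 180.89498717] [479.39179923 383.76992719 180.08894287]
((478.6075744628906, 382.2967834472656), 13.326534271240234)
63.3917
```

View pics/rect_p.png

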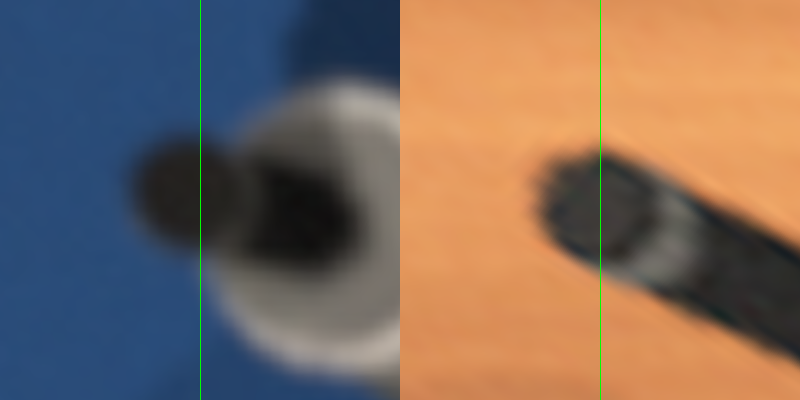

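```bash
python3 rect.py s5 111 480 385 pics/rect_p1.png; python3 rect.py s5 105 480 385 pics/rect_p2.png; python3 -c "
import cv2,numpy as np
a=np.vstack([cv2.imread('pics/rect_p1.png'),cv2.imread('pics/rect_p2.png')]);cv2.imwrite('pics/rect_p3.png',cv2.resize(a,(600,600)))"
```

```text
(no output)
```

View pics/rect_p3.png

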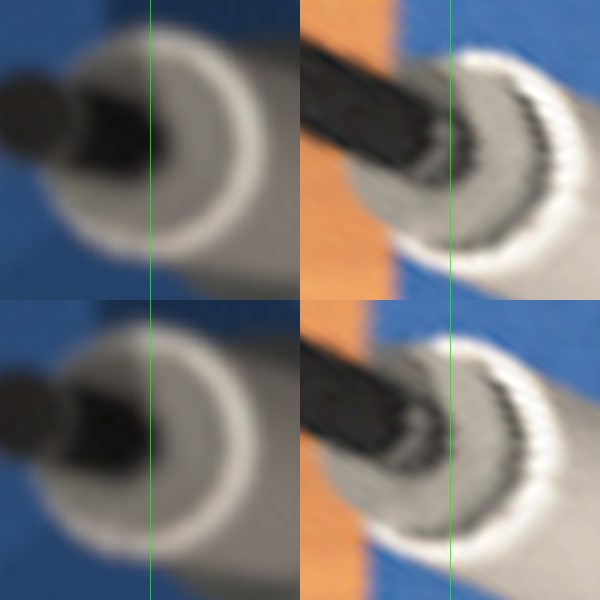

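```bash
python3 - <<'E'
from mv import *
P=np.array([480.6,384.8])
bot.move_to([*P,270],q(0)); bot.servo_line([*P,150],speed=120)
bot.move_gripper(0,grip_force=20); s=bot.read_state(); print(s["grip_width"],s["ee_pos"],s["ft_force"].round(1))
bot.move_gripper(60); bot.move_to([*P,150],q(90))
bot.move_gripper(0,grip_force=50); f,s=phi_now(); print(s["grip_width"],s["ee_pos"],f,s["ft_force"].round(1),s["moment"].round(2))
np.save("pick.npy",s["ee_pos"])
bot.servo_line([*P,300],speed=120); s=bot.read_state(); print(s["grip_width"],s["ee_pos"],s["ft_force"].round(1),s["clock"])
o=cams("s6")
E
python3 -c "
import cv2,numpy as np
cv2.imwrite('pics/s6z.png',np.hstack([cv2.resize(cv2.imread(f'pics/s6_{n}.png')[y:y+160,x:x+160],(400,400)) for n,x,y in(('top',40,180),('side',90,60))]))"
```

```text
23.194370014655266 [480.66835726 384.82314094 150.14943116] [-0.2 -0.6  1.5]
22.797372318726666 [480.65722837 384.87035166 150.18522696] 89.99454683484058 [ 0.2 -0.8  2.1] [-0.06  0.05 -0.01]
22.796411953587956 [480.48749734 384.70069228 299.14050731] [ 0.3 -0.6 -1.7] 70.175
```

View pics/s6z.png

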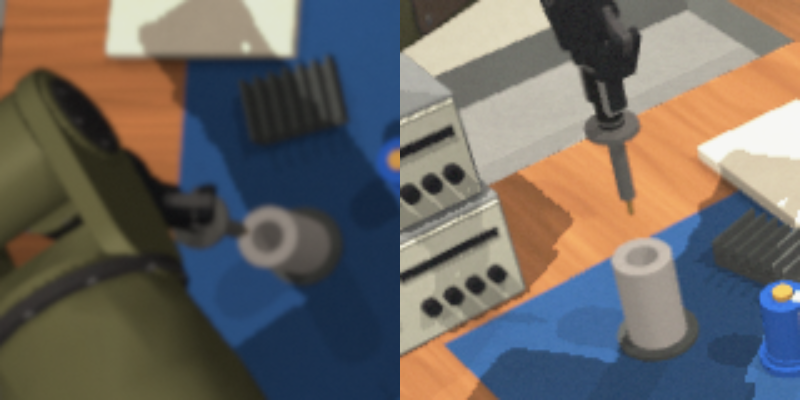

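```bash
python3 - <<'E'
from mv import *
o={n:dict(np.load(f"s6_{n}.npz")) for n in("top","side")}
for nm in "abc": print(find(o,nm,*spt(0,TY[nm])))
E
```

```text
a [([602.7, 101.0], 64, np.float64(-0.0)), ([601.1, 100.6], 59, np.float64(0.5))]
(array([601.92013996, 100.8250761 ]), np.float64(0.24400712220734982))
b [([604.4, -39.8], 63, np.float64(2.0)), ([603.2, -39.4], 69, np.float64(0.7))]
(array([603.82386631, -39.56870049]), np.float64(1.361159294522679))
c [([605.3, -179.2], 58, np.float64(0.2)), ([603.7, -179.0], 74, np.float64(-1.0))]
(array([ 604.51060288, -179.09994848]), np.float64(-0.37763644439849037))
```

View pics/s6_top.png

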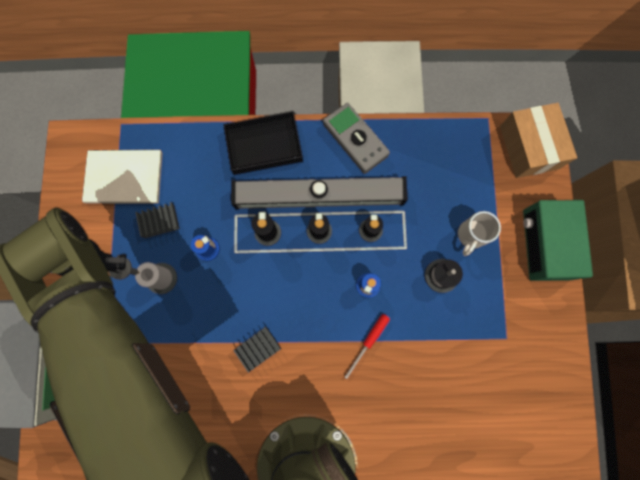

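```bash
cat >> mv.py <<'E'
TT={"a":126,"b":107,"c":89}; OFF=142.2
def probe(nm,xy,pic=False):
    z=TT[nm]+OFF
    bot.servo_line([*xy,z+12],speed=80); bot.dwell(0.3)
    if pic: cams("pr_"+nm)
    f0=bot.read_state()["ft_force"][2]
    h=bot.servo_line([*xy,z-5],speed=15,until_force=6); bot.dwell(0.3)
    s=bot.read_state(); print(nm,h,s["ee_pos"].round(2),"dF",(s["ft_force"]-[0,0,f0]).round(2),s["clock"])
    bot.servo_line([*xy,z+12],speed=40)
    bot.servo_line([*xy,300],speed=120)
E
python3 - <<'E'
from mv import *
xy=[602.2,99.4]
bot.move_to([480.6,384.8,300],q(90)); bot.move_to([*xy,300],q(90)); bot.servo_line([*xy,126+OFF+8],speed=80); bot.dwell(.3)
print(bot.read_state()["ee_pos"]); o=cams("pra")
E
python3 -c "
import cv2,numpy as np
cv2.imwrite('pics/praz.png',np.hstack([cv2.resize(cv2.imread(f'pics/pra_{n}.png')[y:y+80,x:x+80],(400,400),interpolation=cv2.INTER_CUBIC) for n,x,y in(('top',225,190),('side',260,140))]))"
```

```text
[602.27360322  99.36780193 276.50725904]
```

View pics/praz.png

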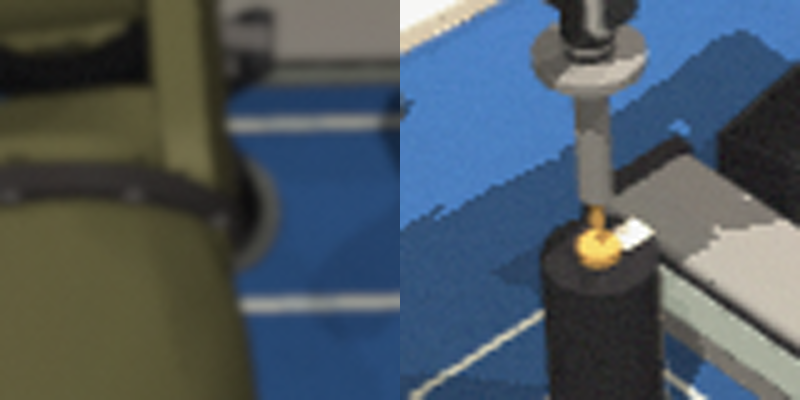

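The side view shows the tip at crop (597,225), right above the stud centre at (599,245), as expected with an 8 mm gap. Next I press the three studs in order.

```bash
python3 - <<'E'
from mv import *
probe("a",[602.2,99.4])
bot.move_to([480.6,384.8,300],q(90)); o=cams("s7")
for nm in "abc": print(find(o,nm,*spt(0,TY[nm])))
E
```

```text
a False [602.21  99.4  263.23] dF [ 0.12 -0.46  2.09] 74.6917
a [([602.8, 101.2], 65, np.float64(-0.6)), ([601.1, 100.6], 59, np.float64(0.5))]
(array([601.96306815, 100.91070353]), np.float64(-0.0216785289899662))
b [([604.5, -39.6], 64, np.float64(1.6)), ([603.1, -39.5], 70, np.float64(0.8))]
(array([603.81202242, -39.53898714]), np.float64(1.1946517565318686))
c [([605.5, -179.3], 59, np.float64(0.5)), ([604.0, -179.0], 74, np.float64(-1.0))]
(array([ 604.74890183, -179.11597043]), np.float64(-0.2542383361646046))
```

Pressed with 2.1 N, which matches about 5 mm of spring. On to b and c.

```bash
python3 - <<'E'
from mv import *
xy=[603.9,-40.8]; bot.move_to([*xy,300],q(90)); probe("b",xy,True)
xy=[604.9,-180.5]; bot.move_to([*xy,300],q(90)); probe("c",xy,True)
bot.move_to([480.6,384.8,300],q(90)); o=cams("s8")
for nm in "abc": print(find(o,nm,*spt(0,TY[nm])))
print(bot.read_state()["ee_pos"])
E
python3 rect.py s8 105 480 385 pics/rect_st.png
python3 -c "
import cv2,numpy as np
a=np.hstack([cv2.resize(cv2.imread(f'pics/pr_{n}_side.png')[y:y+80,x:x+80],(400,400),interpolation=cv2.INTER_CUBIC) for n,x,y in(('b',303,170),('c',350,210))])
b=cv2.imread('pics/rect_st.png')
cv2.imwrite('pics/prbc.png',cv2.resize(np.vstack([a,b]),(600,600)))"
```

```text
b False [603.91 -40.83 244.24] dF [0.08 0.14 1.81] 81.1083
c False [ 604.89 -180.52  226.22] dF [-0.65  0.53  1.21] 85.6167
a [([602.8, 101.2], 65, np.float64(-0.6)), ([601.1, 100.6], 59, np.float64(0.5))]
(array([601.96306815, 100.91070353]), np.float64(-0.024238151162762747))
b [([604.5, -39.6], 64, np.float64(1.6)), ([603.3, -39.2], 70, np.float64(0.1))]
(array([603.92470661, -39.40232965]), np.float64(0.8264776115350969))
c [([605.3, -179.2], 58, np.float64(0.1)), ([604.1, -178.9], 76, np.float64(-1.2))]
(array([ 604.72443233, -179.02542691]), np.float64(-0.5057929822784927))
[481.12043527 384.15844671 299.99716461]
```

View pics/prbc.png

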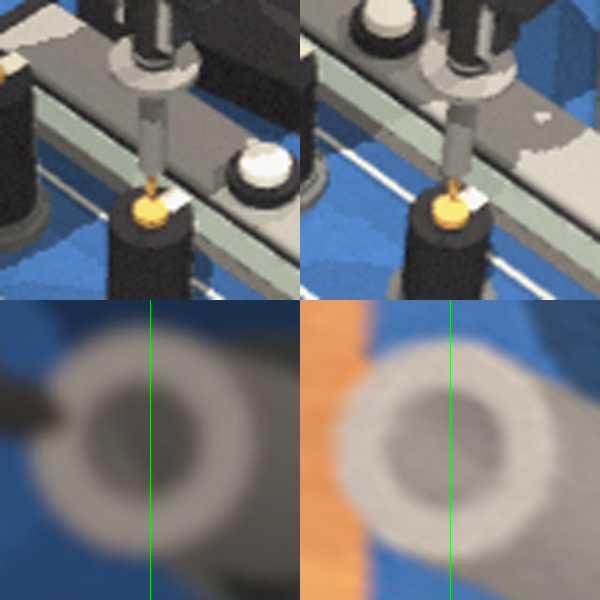

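```bash
python3 - <<'E'
from mv import *
P=np.array([481.0,385.0])
bot.servo_line([*P,300],speed=50); bot.dwell(.3)
print(bot.servo_line([*P,153],speed=80,until_force=8), bot.read_state()["ee_pos"])
h=bot.servo_line([*P,149.5],speed=10,until_force=4); s=bot.read_state(); print(h,s["ee_pos"],s["ft_force"].round(1))
bot.move_gripper(60); bot.dwell(.2)
bot.servo_line([*P,270],speed=100); bot.move_joints(HOME); bot.dwell(.3)
o=cams("s9")
for nm in "abc": print(find(o,nm,*spt(0,TY[nm])))
for n in o:
    p=cloud(o[n]); m=(abs(p[...,0]-480)<40)&(abs(p[...,1]-384)<40)&(p[...,2]>176); print(n,"htop",m.sum(),p[m].mean(0).round(1))
print(bot.read_state()["clock"])
E
python3 rect.py s9 181 480 385 pics/rect_q1.png; python3 rect.py s9 105 480 385 pics/rect_q2.png;python3 -c "
import cv2,numpy as np
a=np.vstack([cv2.imread('pics/rect_q1.png'),cv2.imread('pics/rect_q2.png')]);cv2.imwrite('pics/rect_q3.png',cv2.resize(a,(600,600)))"
```

```text
False [481.12160699 385.06366331 153.36675548]
True [481.06291617 385.06449574 150.12660192] [-0.6 -0.4  5.2]
a [([602.8, 100.9], 63, np.float64(0.4)), ([601.1, 100.6], 59, np.float64(0.5))]
(array([601.93562819, 100.7373877 ]), np.float64(0.49541619302233636))
b [([604.6, -39.4], 62, np.float64(0.8)), ([603.2, -39.4], 69, np.float64(0.6))]
(array([603.92365825, -39.36771333]), np.float64(0.7386576320360659))
c [([605.3, -179.2], 58, np.float64(0.2)), ([604.1, -179.0], 75, np.float64(-0.7))]
(array([ 604.72902724, -179.10438547]), np.float64(-0.24289871061048984))
top htop 75 [481.1 385.1 181.1]
side htop 54 [479.1 381.2 180.3]
95.675
```

View pics/rect_q3.png

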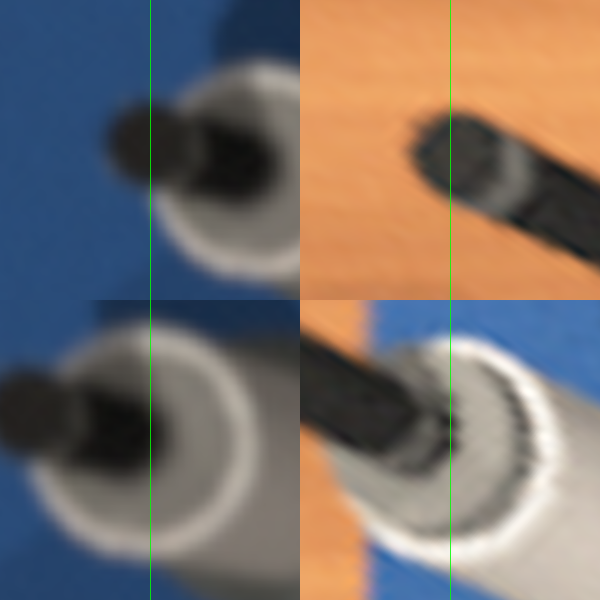

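View pics/s9_side.png

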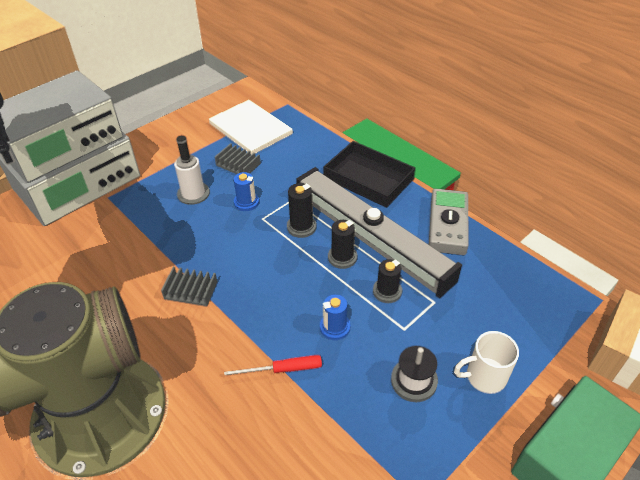

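The probe is seated, but its handle now reads about 2 mm lower in y than before the pick (top view 385.1 against 386.9), so it sits slightly off-centre. There is time to re-centre it.

```bash
python3 - <<'E'
from mv import *
P=np.array([481.06,385.06]); T=P+[0.2,2.0]
bot.move_to([*P,270],q(90)); bot.servo_line([*P,150],speed=120); bot.move_gripper(0,grip_force=40)
bot.servo_line([*P,162],speed=40); bot.servo_line([*T,162],speed=20); bot.dwell(.2)
h=bot.servo_line([*T,149.3],speed=10,until_force=4); s=bot.read_state(); print(h,s["ee_pos"],s["ft_force"].round(1),s["grip_width"])
bot.move_gripper(60); bot.dwell(.2)
bot.servo_line([*T,270],speed=100); bot.move_joints(HOME); bot.dwell(.3)
o=cams("s10")
for nm in "abc": print(find(o,nm,*spt(0,TY[nm])))
for n in o:
    p=cloud(o[n]); m=(abs(p[...,0]-480)<40)&(abs(p[...,1]-384)<40)&(p[...,2]>176); print(n,"htop",m.sum(),p[m].mean(0).round(1))
    d=cv2.absdiff(o[n]["image"],dict(np.load(f"{n}0.npz"))["image"]).max(2)
    k,l,s,ce=cv2.connectedComponentsWithStats(cv2.morphologyEx((d>50).astype(np.uint8),cv2.MORPH_OPEN,np.ones((2,2))))
    print(n,[(ce[i].round().tolist(),int(s[i,4])) for i in range(1,k) if s[i,4]>6])
print(bot.read_state()["clock"])
E
python3 rect.py s10 105 480 385 pics/rect_r.png
```

```text
True [481.20937269 387.07157668 150.55190262] [-0.7 -0.3  6. ] 22.968097066138895
a [([602.7, 101.0], 64, np.float64(-0.0)), ([601.1, 100.6], 59, np.float64(0.5))]
(array([601.92013996, 100.8250761 ]), np.float64(0.2497559784205237))
b [([604.6, -39.4], 62, np.float64(0.8)), ([603.2, -39.4], 69, np.float64(0.6))]
(array([603.92365825, -39.36771333]), np.float64(0.7185859129088213))
c [([605.3, -179.2], 58, np.float64(0.2)), ([604.0, -179.0], 74, np.float64(-0.8))]
(array([ 604.65144111, -179.10633918]), np.float64(-0.3085199621780106))
top htop 86 [481.5 386.6 180.6]
top [([265.0, 229.0], 661), ([318.0, 228.0], 578), ([363.0, 214.0], 45), ([372.0, 228.0], 485), ([326.0, 289.0], 416), ([204.0, 297.0], 743), ([276.0, 297.0], 496), ([102.0, 363.0], 18), ([6.0, 426.0], 12), ([29.0, 432.0], 75), ([56.0, 437.0], 82), ([40.0, 436.0], 12), ([62.0, 449.0], 123), ([39.0, 446.0], 30), ([46.0, 443.0], 12), ([50.0, 446.0], 15), ([40.0, 461.0], 27)]
side htop 57 [479.7 383.8 179.7]
side [([4.0, 127.0], 13), ([8.0, 141.0], 10), ([302.0, 213.0], 1297), ([205.0, 215.0], 1460), ([89.0, 206.0], 20), ([344.0, 246.0], 1137), ([251.0, 259.0], 1352), ([389.0, 283.0], 998), ([297.0, 290.0], 1090)]
104.3583
```

View pics/rect_r.png

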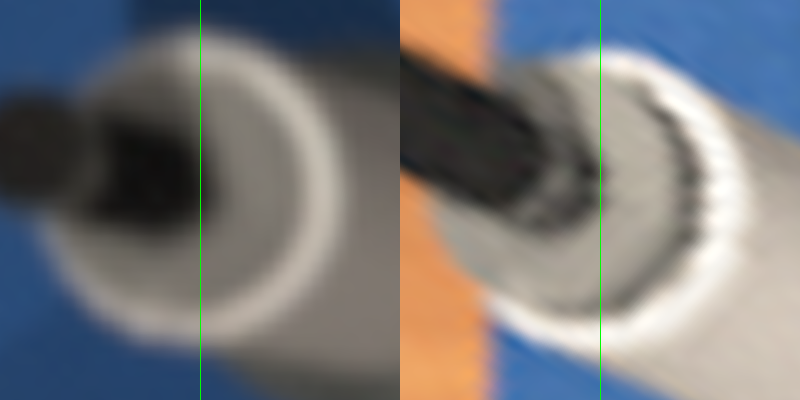

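```bash
python3 - <<'E'
from mv import *
bot.finish_job(); print("done")
E
```

```text
the job is handed in; nothing more can be done
done
```

The job is done and handed in at about 104 s of the 210 s allowed. Cap_d was not on the bench, so I worked with cap_a, cap_b and cap_c.

- **Placing:** All three stand in the strip, and their labels were within about 1° of square in the last pictures. Cap_b was knocked aside early in the run, before I picked it up. Cap_a first came out about 6° off and I turned it square before scanning.
- **Button:** I checked all three capacitors were in place, then pressed the button. I pressed it a second time to log the force, which showed the roughly 6 mm spring travel and then the hard stop.
- **Probing:** I pressed cap_a, then cap_b, then cap_c, each with about 5 mm of planned spring travel. The measured forces were 2.1, 1.8 and 1.2 N. The 1.2 N on cap_c is lower than the roughly 2 N expected, but within the sensor noise. I took it as a good press from the tip height and the picture, and did not repeat it.
- **Probe return:** It first went back about 2 mm off its original place, so I regripped and re-centred it. It now reads within about 0.5 mm of where it started, collar on the rim.
- **Final checks:** Comparing the first and last pictures, the changes on the mat were only where the capacitors had been and now stand. The few others were at the arm's own position and small patches that I took for its shadow. The two cameras differed by about 1–2 mm on the capacitors and up to about 3 mm on the probe handle, roughly within their stated accuracy.

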